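# Snap the clip cover onto the sensor head and keep it pressed

### The arm

A 6-joint arm with a two-finger parallel gripper is mounted at the origin on a cart in front of the work surface, level with it; the furniture and walls round the work are solid. World frame = base frame: x ahead of the robot, y to its left, z up, the work surface at z = 0. Lengths are in m, angles in rad, forces in N, time in s.
With the tool pointing down it reaches from about 0.375 to 0.975 m from the base axis. Payload 3.8 kg.
Tool frame: the origin (TCP) lies on the centre line of the jaws, within the pads' length; the fingertips stand 14 mm ahead of it and the grasp point (between the pads) lies 5 mm behind it (bot.finger_overhang is the distance from the TCP to the fingertips, in m); y points along the fingers, x is the direction in which the jaws open and shut, and the axes are right-handed (so a half turn about y gives the same grasp; the last joint's range is limited). The gripper opens to 85 mm and grips with 20 to 120 N. Pads are 22 mm wide; open, the fingers measure 114 mm over their backs; the gripper's body (76 mm by 85 mm) begins 54 mm behind the grasp point. The pads swing forward as they close: fully open they stand 13 mm farther back than shut.
Start: joints at [-1.18, 0.264, 1.604, -0, 1.274, -0.037], TCP at [0.28, -0.614, 0.245] pointing down, gripper open.
Joint ranges: [-2.63, 2.63], [-0.94, 2.18], [0.31, 2.57], [-1.31, 4.45], [0, 2.66], [-2.55, 2.55]. Speed limits (rad/s): [2.57, 2.57, 3.14, 3.14, 3.14, 3.14].

### API

Orientations are given as a rotation vector (axis times angle).
In Python, from workcell import readout, read_camera, bot, spotter gives the robot as it stands.
- The arm moves only by the tool jog_arm, never from a script. Its argument "increments" is a list of rows, each a list of 7 numbers: the shift along the tool's x, y, z in m, then the turn, a rotation vector about the tool's x, y, z in rad, then the opening, from 0 (shut) to 1 (fully open). A call has 1 to 10 rows; each row shifts and turns the pose as measured when the row begins, along the tool's axes as they then stand; what a row does not reach is not made up. A row lasts 1/8 s, in which the tool goes at most 62.5 mm and 10.7 degrees, less where a joint would pass 70% of its speed; a pose out of reach is approached as far as the arm can. A call with a gripper value outside its range is refused whole. The fingers move at their own pace and stop on an object; "force" is the grip in N (left out, the last holds). Time passes only in rows, so rows that do not move let the fingers close. It gives the time, the measured TCP pose, the force and the opening at its end, in the units of the state.
- readout.read_state(): the state, without advancing time (a new reading comes with each control period).
- read_camera(name): name is "scene" or "top" or "wrist"; returns a dict with "img" (384x512x3 uint8, blue, green, red), "range_z" (384x512 float32, m along the optical axis (not along the pixel's ray), 0 where there is no reading), "fx", "fy", "cx", "cy" (pixels), "world_from_camera" (4x4, takes a point from camera to world coordinates). Camera axes: x right, y down, z forward; pixel columns grow to the right and rows downward; lengths in m; the calibration is good to about 2 mm. A picture is of the moment at which its call begins.
- bot.finish_job(): hands the job in, once; it reports no verdict.
Trained networks look in a picture, given as the dict that the camera call returned (one of the last four; its "shot" number tells which), for a name from the list of things; names that differ only in an ending like _2 or _b are one class to them, and where a whole thing is asked for, a point or a joint stands for the part that bears it (a point fixed in the world has none). Each returns a list of dicts, best first, with "p" (0 to 1); they miss things now and then, are a little off and sometimes report something else, mostly with a low value. They report only what shows in the picture. A call takes as long as a camera call. They do not tell look-alikes from the thing itself.
- spotter.masks_of(picture, thing): "mask" (384x512 bool, what is visible of it) and "location" ([column, row] in pixels, amid what is visible of it).
- spotter.spot_point(picture, thing): "location" ([column, row] in pixels: a listed point, or the origin of a listed thing).
The state is a dict: "time": time; "q": joint angles; "joint_vel": joint speeds; "joint_torque": joint torques, N m; "tool_pos": TCP position; "tcp_rot": TCP orientation; "wrist_force": force on the tool from outside, world axes, zero at the start; "torque": the same for the moment, N m; "width": opening from 0.0 (shut) to 1.0 (fully open).
Only numpy, scipy, OpenCV 4.12 (cv2) and the standard library are available. Lean on these libraries where they do the work, as an engineer would, in place of code of your own. Each camera call takes 0.05 s, during which the arm holds its last target. There are 200 camera calls.

### The job

Take the yellow clip cover that lies on the worktop, set it squarely on the open grey sensor head on its short stand, and press it down until the two orange catches snap out through the windows in the cover's ends. Keep pressing after the snap, so that the black sealing ring under the cover stays squeezed, and finish like that: the fingers still on the cover, pushing it firmly down. Leave the other things on the worktop where they are.

Things in the scene. Friction and masses are not known exactly. Their poses are not given: they have to be found in the camera images.
- cover_center (a point): Centre, half-way up, of the loose yellow clip cover: a cap open below, 64 mm along its x, 98 mm along its y, 50 mm tall, 80 g, lying open side down. Its z is up. Lower rim 25 mm below this centre, inside ceiling 3 mm below, flat top face 1 mm above; on that stands a grip rib, 14 mm thick in x, 50 mm long in y, from 1 to 25 mm above the centre.
- clip_cover: The same clip cover; origin at the centre of its open lower rim. Inside it is 57 x 90 mm; each y end has a window 26 mm wide, from 4 to 17 mm above the rim, for a catch. The two ends are alike, so a half turn about z makes no difference.
- sensor_head: Grey open tub on a narrow post, fixed; origin at the centre of its underside on the worktop, z up. Base 100 x 100 x 12 mm; tub 54 mm along x, 88 mm along y, from 80 to 110 mm above the origin, upper edges rounded, a green circuit board inside. The cover goes over the tub, long side along y, either way round, with 1.5 mm play each side in x, 1 mm in y.
- head_top (a point): Centre of the tub's top, 110 mm above the head's origin. Set on loosely, the cover rests on the catches, its centre about 18 mm above this point. Pushing it on takes 8 to 20 N; the push drops suddenly as the rim passes the catches; they snap out when the cover's centre is below 8 mm, it meets the sealing ring at 6.5 mm and stops hard at 3 mm above this point.
- catch_a (a joint): Orange sprung catch in the tub's +y end, sticking out 4 mm, sloped above, flat below, 97 to 105 mm above the worktop. 0 m = fully out (as at the start and when snapped), larger = pushed in by the cover.
- catch_b (a joint): The same catch in the tub's -y end.
- seal_ring (a joint): Sprung black sealing ring in the top of the tub, 38 x 72 mm, standing 3.5 mm proud of the tub. 0 m = free; it grows as the cover squeezes it down, about 3 N per mm, to 0.0035 m when the cover is hard down.
- timer: white bench timer with three coloured keys, 62 x 65 x 20 mm; origin at the centre of its underside; a bystander, to be left alone
- weigh_boat: square white weighing tray, 76 x 76 x 15 mm; origin at the centre of its underside; a bystander, to be left alone
- reagent_bottle: small brown bottle with a black cap, 48 mm across, 93 mm tall; origin at the centre of its underside; a bystander, to be left alone
- scoop: white scoop lying flat, 25 x 128 x 12 mm; origin at the centre of its underside; a bystander, to be left alone
- petri_dish: clear round dish with its lid, 91 mm across, 15 mm tall; origin at the centre of its underside; a bystander, to be left alone
- tape_roll: roll of cream tape lying flat, 72 mm across, 19 mm tall; origin at the centre of its underside; a bystander, to be left alone
Mind the look-alikes: they are no part of the job. What is shaped like the sensor_head but blue or pink is not meant.

How it is judged:
By the outcome, as a careful person would: the job done as asked, in the order asked, and still so for the second after the job is handed in, while the arm keeps its last pose, push and grip.
It also fails if it takes over 59 s, if anything falls off the work surface, if the arm or the gripper's body presses on something with over 40 N, if the wrist force passes 120 N, or if a joint passes its speed limit or range.

## Working session

There is one attempt and no reset: what is moved stays moved. The work goes in short steps, Python scripts to look and compute and a tool call to move; the robot and the scene stay as the last step left them, time stands still between calls to the robot, and variables do not carry over. Pictures are saved under pics/ and viewed, about 8 in all and at most 12, crops included, and the job is handed in when it is done.

Besides the shell and the picture viewer there is one more tool, called after "Emit:" by a JSON object that holds its "name" and its "arguments". jog_arm: Moves the arm, as the interface text tells. Its arguments: {"type":"object","properties":{"increments":{"type":"array"},"force":{"type":"number"}},"required":["increments"]}

```bash
mkdir -p pics; cat > h.py <<'E'
import numpy as np, cv2
from workcell import readout, read_camera, bot, spotter
def world(c,mask=None):
    z=c["range_z"]; v,u=np.nonzero((z>0) if mask is None else (mask&(z>0)))
    d=z[v,u]; P=np.c_[(u-c["cx"])*d/c["fx"],(v-c["cy"])*d/c["fy"],d,np.ones(len(d))]
    return (P@np.array(c["world_from_camera"]).T)[:,:3],u,v
E
python3 - <<'E'
from h import *
s=readout.read_state(); print({k:np.round(v,3) for k,v in s.items()})
a=read_camera("scene"); b=read_camera("top")
for n,c in(("scene",a),("top",b)):
    cv2.imwrite(f"pics/{n}0.png",c["img"]); print(n,c["fx"],np.round(c["world_from_camera"],3).tolist())
    for t in("clip_cover","sensor_head"):
        for r in spotter.masks_of(c,t):
            P,u,v=world(c,r["mask"]); print(t,round(r["p"],2),np.round(r["location"]),np.round(np.median(P,0),3),np.round(P.max(0),3),np.round(P.min(0),3), c["img"][v,u].mean(0).round())
E
```

```text
{'time': np.float64(0.0), 'q': array([-1.18 ,  0.265,  1.605,  0.   ,  1.274, -0.037]), 'joint_vel': array([ 0.001, -0.001,  0.001, -0.001,  0.001,  0.001]), 'joint_torque': array([ 1.0000e-03, -5.1511e+01, -3.6731e+01, -0.0000e+00,  1.3000e-02,
       -0.0000e+00]), 'tool_pos': array([ 0.28 , -0.614,  0.244]), 'tcp_rot': array([-1.38 ,  0.89 , -0.887]), 'wrist_force': array([ 0.464,  0.04 , -0.833]), 'torque': array([-0.009, -0.01 , -0.046]), 'width': np.float64(1.001)}
scene 361.58933166592925 [[-0.821, -0.43, 0.376, 0.09], [-0.571, 0.618, -0.541, 0.533], [0.0, -0.659, -0.752, 1.01], [0.0, 0.0, 0.0, 1.0]]
clip_cover 0.9 [212. 262.] [0.515 0.139 0.026] [0.563 0.183 0.054] [ 0.486  0.078 -0.003] [ 66. 132. 149.]
sensor_head 0.84 [328. 132.] [ 0.514 -0.592  0.03 ] [ 0.579 -0.547  0.118] [ 0.456 -0.709 -0.002] [104.  74.  58.]
sensor_head 0.79 [312. 166.] [ 0.473 -0.37   0.032] [ 0.542 -0.323  0.121] [ 0.416 -0.462  0.006] [ 97.  93. 129.]
sensor_head 0.66 [278. 200.] [ 0.476 -0.152  0.021] [ 0.559 -0.112  0.118] [ 0.429 -0.299 -0.002] [82. 90. 86.]
top 467.8138295956229 [[-0.268, -0.748, 0.607, -0.65], [-0.963, 0.208, -0.17, 0.223], [0.001, -0.631, -0.776, 1.637], [0.0, 0.0, 0.0, 1.0]]
```

View scene.

View pics/scene0.png

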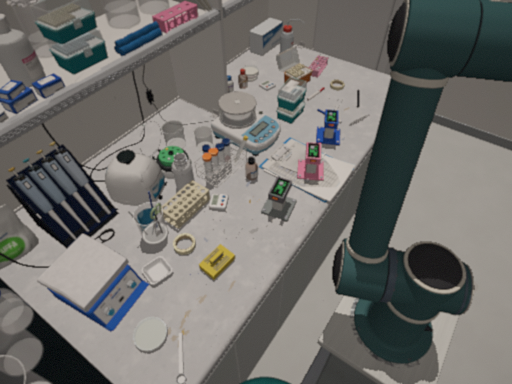

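View pics/top0.png

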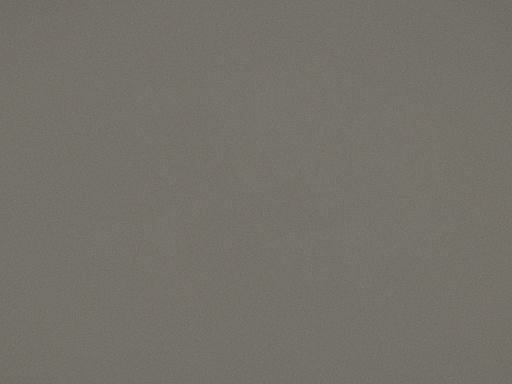

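```bash
python3 - <<'E'
from h import *
from scipy.spatial.transform import Rotation as R
s=readout.read_state(); print(R.from_rotvec(s["tcp_rot"]).as_matrix().round(3))
E
```

```text
[[ 0.415 -0.     0.91 ]
 [-0.91   0.001  0.415]
 [-0.001 -1.     0.   ]]
```

The scene picture shows the yellow cover at (217,262). Three heads fit the shape: blue at (328,132), pink at (312,166) and grey at (280,195). The grey one matches the description. The top camera is blocked and shows only plain grey. Next I'll confirm the grey head in an enlarged crop and fit both poses.

```bash
python3 - <<'E'
from h import *
c=read_camera("scene")
cr=c["img"][150:290,180:340]; cv2.imwrite("pics/crop1.png",cv2.resize(cr,None,fx=4.5,fy=4.2,interpolation=cv2.INTER_CUBIC))
def rect(P):
    (cx,cy),(w,h),a=cv2.minAreaRect(P[:,:2].astype(np.float32)*1000); return np.round([cx,cy,w,h,a],1)
for t in("clip_cover","sensor_head"):
    for r in spotter.masks_of(c,t):
        P,u,v=world(c,r["mask"])
        if P[:,1].mean()<-.3: continue
        print(t,r["location"],len(P),np.histogram(P[:,2],bins=np.arange(-.01,.14,.01))[0])
        bands=[(.02,.035),(.042,.06),(-.005,.06)] if t=="clip_cover" else [(.006,.018),(.085,.13),(.1,.13)]
        for lo,hi in bands:
            m=(P[:,2]>lo)&(P[:,2]<hi); print(lo,hi,m.sum(),rect(P[m]))
for t in("cover_center","clip_cover","head_top","sensor_head"):
    for r in spotter.spot_point(c,t): print(t,round(r["p"],2),np.round(r["location"],1))
E
```

```text
clip_cover [213.4, 260.3] 668 [  2  42  55 458  31  62  18   0   0   0   0   0   0   0   0]
0.02 0.035 477 [522.6 131.6  98.3  66.5  85.3]
0.042 0.06 75 [521.2 131.9  49.3  13.2  87.7]
-0.005 0.06 668 [528.6 131.   99.4  78.1  84.8]
sensor_head [278.0, 199.7] 932 [  1  92 351  21  23  21   7   0   2  34 107 144 129   0   0]
0.006 0.018 418 [ 485.8 -167.4   99.6  100.1   12.1]
0.085 0.13 402 [ 484.  -165.4   52.9   93.5   10.6]
0.1 0.13 273 [ 484.1 -165.4   52.8   93.5   10.6]
sensor_head [150.1, 335.2] 917 [  1  31 882   3   0   0   0   0   0   0   0   0   0   0   0]
0.006 0.018 890 [531.8 408.6  88.1  88.9  77. ]
0.085 0.13 0 [0. 0. 0. 0. 0.]
0.1 0.13 0 [0. 0. 0. 0. 0.]
cover_center 0.65 [211.4 257.3]
clip_cover 0.62 [211.5 264.6]
clip_cover 0.21 [184.  245.2]
head_top 0.8 [282.6 189.2]
head_top 0.68 [311.2 149.3]
head_top 0.6 [327.7 115.8]
sensor_head 0.84 [326.7 137.3]
sensor_head 0.76 [308.7 169.5]
sensor_head 0.71 [276.7 206.2]
```

View pics/crop1.png

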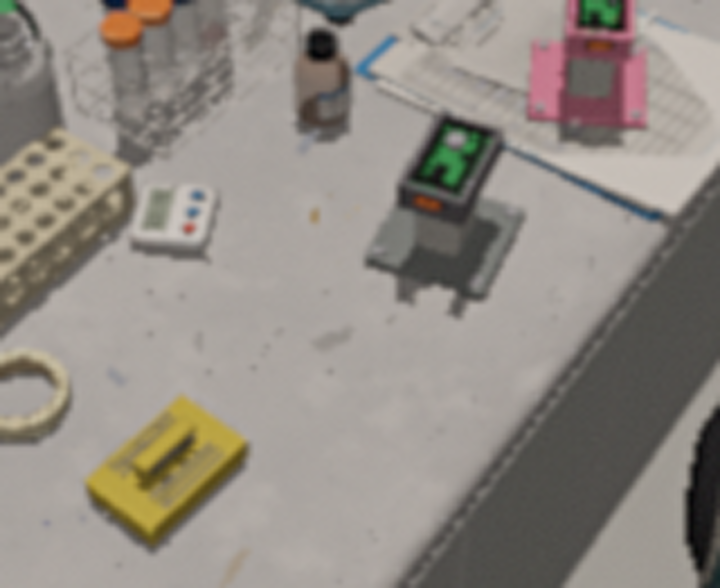

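The crop shows the grey head at full-picture pixel (280,195), with its green board and orange catch; the blue and pink ones are the look-alikes. The cover lies at (217,262) with its rib up. I'll plan the approach to a point above the cover.

```bash
cat >> h.py <<'E'
from scipy.spatial.transform import Rotation as R
def tgt(yaw):  # tool x at yaw (deg), y down
    y=np.radians(yaw); x=np.array([np.cos(y),np.sin(y),0]); d=np.array([0,0,-1.]); return R.from_matrix(np.c_[x,d,np.cross(x,d)])
def plan(p,yaw,n):
    s=readout.read_state(); r=R.from_rotvec(s["tcp_rot"]); q=np.array(s["tool_pos"]); rt=tgt(yaw)
    for i in range(n,0,-1):
        d=r.inv().apply((np.array(p)-q)/i); w=(r.inv()*rt).as_rotvec()/i
        d=d.round(4); w=w.round(4); print([*map(float,d),*map(float,w)])
        q=q+r.apply(d); r=r*R.from_rotvec(w)
def st():
    s=readout.read_state(); M=R.from_rotvec(s["tcp_rot"]).as_matrix()
    print(round(float(s["time"]),2),np.round(s["tool_pos"],4),"yaw",np.degrees(np.arctan2(M[1,0],M[0,0])).round(2),"tilt",M[2,:].round(4),"F",np.round(s["wrist_force"],1),"T",np.round(s["torque"],2),"w",round(float(s["width"]),3))
E
python3 -c "
from h import *
plan([.522,.132,.2],-3.5,18)"
```

```text
[-0.0321, 0.0025, 0.0294, 0.0, -0.0601, 0.0]
[-0.0303, 0.0025, 0.0313, 0.0, -0.0601, 0.0]
[-0.0284, 0.0025, 0.0331, 0.0, -0.0601, 0.0]
[-0.0263, 0.0025, 0.0347, 0.0, -0.0601, 0.0]
[-0.0242, 0.0025, 0.0362, 0.0, -0.0601, 0.0]
[-0.022, 0.0025, 0.0376, 0.0, -0.0601, 0.0]
[-0.0197, 0.0025, 0.0389, 0.0, -0.0601, -0.0]
[-0.0173, 0.0025, 0.04, 0.0, -0.0601, -0.0]
[-0.0149, 0.0025, 0.041, 0.0, -0.0601, -0.0]
[-0.0124, 0.0025, 0.0418, 0.0, -0.0601, -0.0]
[-0.0099, 0.0025, 0.0424, 0.0, -0.0601, -0.0]
[-0.0073, 0.0025, 0.043, 0.0, -0.0601, -0.0]
[-0.0047, 0.0025, 0.0433, 0.0, -0.0601, -0.0]
[-0.0021, 0.0026, 0.0435, 0.0, -0.0601, -0.0]
[0.0005, 0.0025, 0.0436, 0.0, -0.0601, -0.0]
[0.0032, 0.0026, 0.0435, 0.0, -0.0601, -0.0]
[0.0057, 0.0025, 0.0432, 0.0, -0.0601, -0.0]
[0.0084, 0.0026, 0.0428, 0.0, -0.0602, -0.0]
```

Emit:
{"name": "jog_arm", "arguments": {"increments": [[-0.032,0.002,0.029,0,-0.06,0,1],[-0.03,0.002,0.031,0,-0.06,0,1],[-0.028,0.002,0.033,0,-0.06,0,1],[-0.026,0.002,0.035,0,-0.06,0,1],[-0.024,0.002,0.036,0,-0.06,0,1],[-0.022,0.002,0.038,0,-0.06,0,1],[-0.02,0.002,0.039,0,-0.06,0,1],[-0.017,0.002,0.04,0,-0.06,0,1],[-0.015,0.002,0.041,0,-0.06,0,1],[-0.012,0.002,0.042,0,-0.06,0,1]]}}

```text
time: 1.9
tool_pos: [0.4159, -0.1913, 0.226]
tcp_rot: [-1.534, 0.41, -0.421]
wrist_force: [1.3, -0.4, -0.6]
width: 0.999
```

```bash
python3 -c "
from h import *
st();plan([.522,.132,.2],-3.5,9)"
```

```text
1.9 [ 0.4159 -0.1913  0.226 ] yaw -30.35 tilt [ 0.0075 -1.     -0.0013] F [ 1.3 -0.4 -0.6] T [-0.06 -0.04  0.06] w 0.999
[-0.008, 0.0028, 0.037, 0.0003, -0.0521, 0.0008]
[-0.0061, 0.0028, 0.0373, 0.0003, -0.0521, 0.0008]
[-0.0041, 0.0028, 0.0376, 0.0004, -0.0521, 0.0008]
[-0.0021, 0.0028, 0.0377, 0.0003, -0.0521, 0.0008]
[-0.0002, 0.0029, 0.0378, 0.0004, -0.0521, 0.0008]
[0.0018, 0.0029, 0.0378, 0.0003, -0.0521, 0.0008]
[0.0038, 0.0029, 0.0376, 0.0004, -0.052, 0.0007]
[0.0057, 0.0028, 0.0374, 0.0003, -0.0521, 0.0008]
[0.0076, 0.0029, 0.037, 0.0004, -0.052, 0.0007]
```

Emit:
{"name": "jog_arm", "arguments": {"increments": [[-0.008,0.003,0.037,0,-0.052,0.001,1],[-0.006,0.003,0.037,0,-0.052,0.001,1],[-0.004,0.003,0.037,0,-0.052,0.001,1],[-0.002,0.003,0.038,0,-0.052,0.001,1],[0,0.003,0.038,0,-0.052,0.001,1],[0.002,0.003,0.038,0,-0.052,0.001,1],[0.004,0.003,0.037,0,-0.052,0.001,1],[0.006,0.003,0.037,0,-0.052,0.001,1],[0.008,0.003,0.037,0,-0.052,0.001,1],[0,0,0,0,0,0,1]]}}

```text
time: 3.15
tool_pos: [0.5249, 0.1451, 0.201]
tcp_rot: [-1.574, 0.027, -0.037]
wrist_force: [-0.7, 0.1, 0.3]
width: 1.003
```

```bash
cat >> h.py <<'E'
def rect(P):
    (cx,cy),(w,h),a=cv2.minAreaRect(P[:,:2].astype(np.float32)*1000); return np.round([cx,cy,w,h,a],1)
E
python3 -c "
from h import *
st();c=read_camera('wrist');cv2.imwrite('pics/w1.png',c['img']);print(np.round(c['world_from_camera'],3).tolist())
for r in spotter.masks_of(c,'clip_cover')[:1]:
    P,u,v=world(c,r['mask']);print(r['p'],r['location'],np.histogram(P[:,2],bins=np.arange(-.01,.07,.005)))
    for lo,hi in((.018,.034),(.042,.06)):
        m=(P[:,2]>lo)&(P[:,2]<hi);print(m.sum(),rect(P[m]),np.median(P[m],0).round(4))
"
```

```text
3.15 [0.5249 0.1451 0.201 ] yaw -2.36 tilt [ 0.0063 -1.     -0.003 ] F [-0.7  0.1  0.3] T [-0.03  0.08 -0.  ] w 1.003
[[0.999, -0.042, -0.005, 0.528], [-0.041, -0.945, -0.323, 0.228], [0.008, 0.323, -0.946, 0.329], [0.0, 0.0, 0.0, 1.0]]
0.71 [249.7, 178.4] (array([   0,   12,   58,   25,   26,   25,  420, 3322,   12,   15,   20,
        408,  160,    0,    0]), array([-0.01 , -0.005,  0.   ,  0.005,  0.01 ,  0.015,  0.02 ,  0.025,
        0.03 ,  0.035,  0.04 ,  0.045,  0.05 ,  0.055,  0.06 ,  0.065]))
3769 [523.6 132.6  98.6  64.   85. ] [0.5241 0.1403 0.0259]
578 [523.5 133.2  49.3  14.8  84.9] [0.5237 0.1349 0.0495]
```

View pics/w1.png

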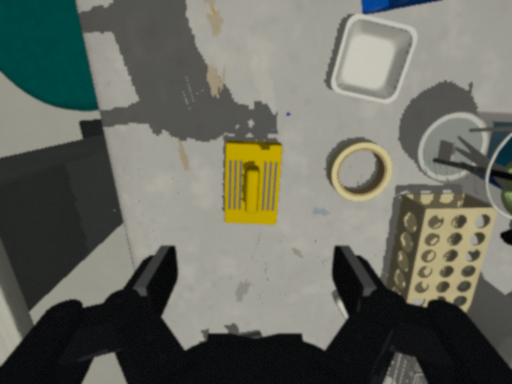

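The wrist picture shows the cover at (253,182) with its rib along the finger plane, and nothing near the fingers' path. The refined cover position is (0.5235, 0.1328), yaw -5°.

```bash
python3 -c "
from h import *
plan([.5235,.1330,.07],-5,5)"
```

```text
[-0.0002, 0.0262, -0.0019, 0.0008, 0.0087, 0.0012]
[-0.0002, 0.0262, -0.0019, 0.0008, 0.0088, 0.0012]
[-0.0001, 0.0262, -0.002, 0.0008, 0.0087, 0.0012]
[-0.0001, 0.0262, -0.002, 0.0008, 0.0088, 0.0012]
[-0.0, 0.0262, -0.002, 0.0007, 0.0087, 0.0011]
```

Emit:
{"name": "jog_arm", "arguments": {"increments": [[0,0.026,-0.002,0.001,0.009,0.001,1],[0,0.026,-0.002,0.001,0.009,0.001,1],[0,0.026,-0.002,0.001,0.009,0.001,1],[0,0.026,-0.002,0.001,0.009,0.001,1],[0,0.026,-0.002,0.001,0.009,0.001,1],[0,0,0,0,0,0,1]], "force": 40}}

```text
time: 4.0
tool_pos: [0.524, 0.1251, 0.0704]
tcp_rot: [-1.57, 0.075, -0.082]
wrist_force: [0.4, 0.1, 0.0]
width: 0.996
```

```bash
python3 -c "
from h import *
st();plan([.5235,.1330,.044],-5,3)"
```

```text
4.0 [0.524  0.1251 0.0704] yaw -5.71 tilt [ 4.6e-03 -1.0e+00  1.0e-04] F [0.4 0.1 0. ] T [ 0.02 -0.03  0.03] w 0.996
[-0.0005, 0.0088, 0.0026, -0.0, -0.0041, 0.0015]
[-0.0004, 0.0088, 0.0026, -0.0, -0.0042, 0.0015]
[-0.0005, 0.0088, 0.0026, -0.0001, -0.0041, 0.0016]
```

Emit:
{"name": "jog_arm", "arguments": {"increments": [[-0.0005,0.009,0.0026,0,-0.004,0.0015,1],[-0.0005,0.009,0.0026,0,-0.004,0.0015,1],[0,0.008,0.0026,0,-0.004,0.0015,1],[0,0,0,0,0,0,1]]}}

```text
time: 4.5
tool_pos: [0.5264, 0.1331, 0.0463]
tcp_rot: [-1.568, 0.065, -0.073]
wrist_force: [-0.6, 0.4, 0.5]
width: 1.0
```

```bash
python3 -c "
from h import *
st();plan([.5235,.1330,.043],-5,1)"
```

```text
4.5 [0.5264 0.1331 0.0463] yaw -5.05 tilt [ 0.0052 -1.      0.0016] F [-0.6  0.4  0.5] T [0.   0.   0.03] w 1.0
[-0.0029, 0.0033, -0.0004, -0.0015, -0.0009, 0.0052]
```

Emit:
{"name": "jog_arm", "arguments": {"increments": [[-0.003,0.003,0,-0.001,0,0.005,1],[0,0,0,0,0,0,0.4],[0,0,0,0,0,0,0],[0,0,0,0,0,0,0],[0,0,0,0,0,0,0],[0,0,0,0,0,0,0],[0,0,0,0,0,0,0]], "force": 40}}

```text
time: 5.38
tool_pos: [0.524, 0.1338, 0.0441]
tcp_rot: [-1.569, 0.068, -0.07]
wrist_force: [-1.0, 0.0, 0.2]
width: 0.152
```

```bash
python3 -c "
from h import *
st()"
```

```text
5.38 [0.524  0.1338 0.0441] yaw -5.02 tilt [ 1.5e-03 -1.0e+00  9.0e-04] F [-1.   0.   0.2] T [ 0.04  0.04 -0.01] w 0.152
```

Emit:
{"name": "jog_arm", "arguments": {"increments": [[0,0,0,0,0,0,0],[0,0,0,0,0,0,0],[0,-0.02,0,0,0,0,0],[0,-0.04,0,0,0,0,0],[0,-0.05,0,0,0,0,0],[0,-0.05,0,0,0,0,0],[0,-0.04,0,0,0,0,0],[0,0,0,0,0,0,0]], "force": 100}}

```text
time: 6.38
tool_pos: [0.5214, 0.1331, 0.2469]
tcp_rot: [-1.571, 0.073, -0.065]
wrist_force: [0.7, -0.3, -1.1]
width: 0.139
```

```bash
python3 -c "
from h import *
st();plan([.485,-.05,.25],11,6)"
```

```text
6.38 [0.5214 0.1331 0.2469] yaw -5.03 tilt [-0.0053 -1.     -0.0012] F [ 0.7 -0.3 -1.1] T [-0.04 -0.02  0.  ] w 0.139
[-0.0034, -0.0005, -0.0309, 0.0001, -0.0466, -0.0009]
[-0.0048, -0.0005, -0.0307, 0.0001, -0.0466, -0.0009]
[-0.0062, -0.0005, -0.0305, 0.0001, -0.0466, -0.0009]
[-0.0077, -0.0004, -0.0302, 0.0001, -0.0466, -0.0009]
[-0.009, -0.0005, -0.0298, 0.0, -0.0467, -0.0009]
[-0.0104, -0.0005, -0.0293, 0.0001, -0.0466, -0.0009]
```

Emit:
{"name": "jog_arm", "arguments": {"increments": [[-0.0035,-0.0005,-0.031,0,-0.047,-0.001,0],[-0.005,-0.0005,-0.031,0,-0.047,-0.001,0],[-0.006,-0.0005,-0.03,0,-0.047,-0.001,0],[-0.0075,-0.0005,-0.03,0,-0.047,-0.001,0],[-0.009,-0.0005,-0.03,0,-0.047,-0.001,0],[-0.0105,-0.0005,-0.03,0,-0.047,-0.001,0],[0,0,0,0,0,0,0],[0,0,0,0,0,0,0]]}}

```text
time: 7.38
tool_pos: [0.477, -0.0548, 0.2356]
tcp_rot: [-1.561, -0.144, 0.177]
wrist_force: [0.8, -0.5, -0.6]
width: 0.135
```

```bash
cat > look.py <<'E'
from h import *
import sys
st(); T=np.array(readout.read_state()["tool_pos"])
for n in("wrist","scene"):
    c=read_camera(n); cv2.imwrite(f"pics/{n}_{sys.argv[1]}.png",c["img"])
    for t,bands in(("sensor_head",[(.004,.02),(.09,.13)]),("clip_cover",[(T[2]-.022,T[2]-.012),(T[2],T[2]+.012)])):
        for r in spotter.masks_of(c,t):
            P,u,v=world(c,r["mask"])
            if t=="sensor_head" and abs(np.median(P[:,1])+.166)>.06: continue
            for lo,hi in bands:
                m=(P[:,2]>lo)&(P[:,2]<hi)
                if m.sum()>20: print(n,t,round(r["p"],2),np.round(r["location"]),m.sum(),rect(P[m]),np.median(P[m],0).round(4))
E
python3 look.py 2
```

```text
7.38 [ 0.477  -0.0548  0.2356] yaw 11.72 tilt [-0.0206 -0.9998  0.0058] F [ 0.8 -0.5 -0.6] T [ 0.03 -0.05 -0.  ] w 0.135
wrist sensor_head 0.54 [251. 314.] 208 [ 503.4 -201.7   34.    12.9   12.9] [ 0.5032 -0.201   0.1111]
wrist clip_cover 0.79 [253. 211.] 8255 [477.7 -56.2  64.1  98.9  11.7] [ 0.4708 -0.0288  0.2174]
wrist clip_cover 0.79 [253. 211.] 1972 [477.8 -55.9  14.3  50.5  10.7] [ 0.4776 -0.0511  0.241 ]
scene sensor_head 0.93 [282. 201.] 380 [ 484.1 -167.6   96.7  100.9   11.6] [ 0.4641 -0.1471  0.012 ]
scene sensor_head 0.93 [282. 201.] 258 [ 476.1 -170.    41.9   91.2   17.8] [ 0.474  -0.1698  0.1048]
scene clip_cover 0.57 [258. 194.] 340 [477.3 -54.3  64.2  96.5  11.8] [ 0.4636 -0.0331  0.2182]
scene clip_cover 0.57 [258. 194.] 37 [476.9 -50.8  12.9  38.5  13.4] [ 0.4754 -0.0429  0.2414]
```

View pics/wrist_2.png

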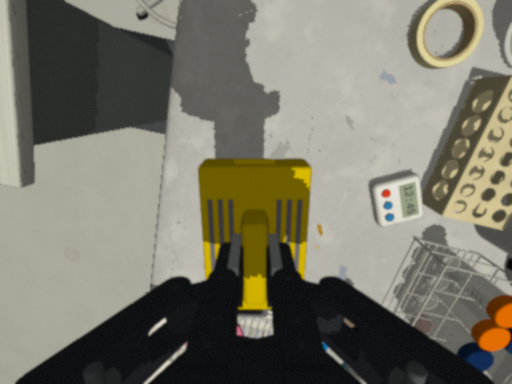

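The cover is held straight: its yaw of 11.7° equals the tool's, and its offset from the TCP is (+0.7, -1.3) mm. The held cover hides the head, so I'll move to the head's -y side, where the wrist camera looks straight down on it.

```bash
python3 -c "
from h import *
plan([.505,-.264,.25],11.5,6)"
```

```text
[-0.0028, -0.0023, -0.0351, -0.0007, 0.001, -0.0031]
[-0.0028, -0.0022, -0.0351, -0.0007, 0.001, -0.003]
[-0.0027, -0.0022, -0.0351, -0.0007, 0.001, -0.0031]
[-0.0027, -0.0022, -0.0351, -0.0008, 0.001, -0.003]
[-0.0026, -0.0022, -0.0351, -0.0007, 0.0009, -0.0031]
[-0.0025, -0.0022, -0.0351, -0.0008, 0.001, -0.003]
```

Emit:
{"name": "jog_arm", "arguments": {"increments": [[-0.003,-0.004,-0.035,-0.001,0.001,-0.003,0],[-0.003,-0.003,-0.035,-0.001,0.001,-0.003,0],[-0.003,-0.002,-0.035,-0.001,0.001,-0.003,0],[-0.003,-0.002,-0.035,-0.001,0.001,-0.003,0],[-0.003,-0.002,-0.035,-0.001,0.001,-0.003,0],[-0.002,-0.002,-0.03,-0.001,0.001,-0.003,0],[0,0,0,0,0,0,0],[0,0,0,0,0,0,0]]}}

```text
time: 8.68
tool_pos: [0.5072, -0.2608, 0.2535]
tcp_rot: [-1.566, -0.166, 0.16]
wrist_force: [-0.2, 0.4, -0.3]
width: 0.134
```

```bash
python3 look.py 3
```

```text
8.68 [ 0.5072 -0.2608  0.2535] yaw 11.89 tilt [ 0.0037 -1.     -0.0022] F [-0.2  0.4 -0.3] T [-0.    0.02 -0.  ] w 0.134
wrist sensor_head 0.76 [252.  81.] 1711 [ 487.  -168.4  100.    99.9   11.1] [ 0.516  -0.1654  0.0119]
wrist sensor_head 0.76 [252.  81.] 5770 [ 486.8 -168.2   53.9   95.1   11.2] [ 0.4862 -0.1646  0.1083]
wrist clip_cover 0.62 [254. 212.] 8328 [ 508.4 -262.2   64.3   98.9   11.9] [ 0.5018 -0.2352  0.2351]
wrist clip_cover 0.62 [254. 212.] 2013 [ 510.5 -260.1   35.8   48.8   35.1] [ 0.5075 -0.2572  0.2589]
scene sensor_head 0.66 [277. 202.] 452 [ 496.2 -212.3  102.5  196.4   13.7] [ 0.4679 -0.149   0.0117]
scene sensor_head 0.66 [277. 202.] 398 [ 485.4 -166.9   54.6   92.8   10.5] [ 0.4843 -0.1646  0.1069]
scene clip_cover 0.72 [285. 145.] 243 [ 506.4 -257.3   62.9   91.4   12.3] [ 0.4944 -0.2388  0.2354]
```

View pics/wrist_3.png

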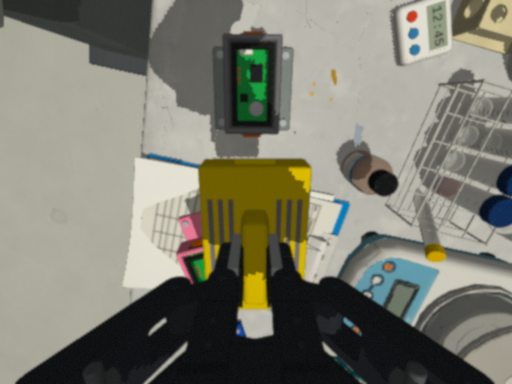

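The wrist picture shows the grey head fully at (252,83), with catches at both ends. The fit gives a centre of (0.4869, -0.1683) and yaw 11.15°. The cover offset measured with the same camera is (+1.0, -1.35) mm, so the TCP target is (0.4858, -0.167), yaw 11.2°.

```bash
python3 -c "
from h import *
plan([.4858,-.167,.185],11.2,5)"
```

```text
[-0.0004, 0.0137, 0.0193, 0.0006, 0.0026, 0.0008]
[-0.0004, 0.0137, 0.0192, 0.0006, 0.0026, 0.0008]
[-0.0004, 0.0137, 0.0192, 0.0006, 0.0026, 0.0008]
[-0.0005, 0.0137, 0.0192, 0.0006, 0.0026, 0.0008]
[-0.0005, 0.0138, 0.0193, 0.0006, 0.0027, 0.0008]
```

Emit:
{"name": "jog_arm", "arguments": {"increments": [[0,0,0.02,0.0006,0.0025,0.0008,0],[0,0.01,0.025,0.0006,0.0025,0.0008,0],[0,0.015,0.025,0.0006,0.0025,0.0008,0],[0,0.02,0.02,0.0006,0.0025,0.0008,0],[0,0.015,0.005,0.0006,0.0025,0.0008,0],[0,0,0,0,0,0,0],[0,0,0,0,0,0,0]]}}

```text
time: 9.85
tool_pos: [0.4868, -0.1603, 0.1934]
tcp_rot: [-1.565, -0.157, 0.154]
wrist_force: [-0.4, 0.1, -0.5]
width: 0.138
```

```bash
python3 -c "
from h import *
st();plan([.4858,-.167,.165],11.2,3)"
```

```text
9.85 [ 0.4868 -0.1603  0.1934] yaw 11.32 tilt [ 2.1e-03 -1.0e+00  2.0e-04] F [-0.4  0.1 -0.5] T [-0.   -0.01 -0.01] w 0.138
[-0.0008, 0.0095, -0.0021, -0.0001, 0.0007, 0.0007]
[-0.0008, 0.0094, -0.0021, -0.0001, 0.0007, 0.0007]
[-0.0008, 0.0095, -0.0022, -0.0, 0.0008, 0.0007]
```

Emit:
{"name": "jog_arm", "arguments": {"increments": [[-0.0008,0.0095,-0.002,0,0.0007,0.0007,0],[-0.0008,0.0095,-0.002,0,0.0007,0.0007,0],[-0.0008,0.0095,-0.002,0,0.0007,0.0007,0],[0,0,0,0,0,0,0],[0,0,0,0,0,0,0]]}}

```text
time: 10.48
tool_pos: [0.4866, -0.1692, 0.1639]
tcp_rot: [-1.566, -0.153, 0.15]
wrist_force: [-0.8, 0.2, -0.9]
width: 0.14
```

```bash
python3 -c "
from h import *
st();plan([.4858,-.167,.160],11.2,1)"; python3 look.py 4
```

```text
10.47 [ 0.4866 -0.1692  0.1639] yaw 11.06 tilt [ 0.0013 -1.     -0.0011] F [-0.8  0.2 -0.9] T [-0.03 -0.03 -0.01] w 0.14
[-0.0004, 0.0039, 0.0023, 0.0011, -0.0025, 0.0013]
10.47 [ 0.4866 -0.1692  0.1639] yaw 11.06 tilt [ 0.0013 -1.     -0.0011] F [-0.8  0.2 -0.9] T [-0.03 -0.03 -0.01] w 0.14
wrist sensor_head 0.66 [251. 145.] 1811 [ 479.2 -132.    98.7   25.6   11.2] [ 0.477  -0.129   0.0118]
wrist sensor_head 0.66 [251. 145.] 480 [ 477.8 -123.4   53.     4.7   11. ] [ 0.4769 -0.1238  0.1021]
wrist clip_cover 0.69 [254. 210.] 8175 [ 488.  -170.3   64.1   99.    11.5] [ 0.4815 -0.1431  0.1454]
wrist clip_cover 0.69 [254. 210.] 1911 [ 481.4 -171.4   26.    50.5   10.3] [ 0.4869 -0.1657  0.1692]
scene sensor_head 0.86 [276. 207.] 418 [ 485.  -167.6   97.9   99.5   10.9] [ 0.4686 -0.148   0.0121]
scene sensor_head 0.86 [276. 207.] 89 [ 478.3 -134.7   53.9   26.2   15.3] [ 0.4755 -0.1272  0.1031]
scene clip_cover 0.93 [275. 183.] 263 [ 485.7 -163.3   65.6   85.3   10.8] [ 0.4745 -0.1471  0.1462]
scene clip_cover 0.93 [275. 183.] 41 [ 492.7 -164.3   20.8   44.7   25.9] [ 0.4876 -0.159   0.1695]
```

Emit:
{"name": "jog_arm", "arguments": {"increments": [[-0.0005,0.002,0.002,0.001,-0.002,0.001,0],[0,0,0,0,0,0,0],[0,0,0,0,0,0,0]]}}

```text
time: 11.15
tool_pos: [0.4861, -0.1669, 0.1625]
tcp_rot: [-1.566, -0.155, 0.153]
wrist_force: [-0.6, 0.0, -0.3]
width: 0.137
```

```bash
python3 -c "
from h import *
st();plan([.4858,-.167,.150],11.2,3)"
```

```text
11.15 [ 0.4861 -0.1669  0.1625] yaw 11.22 tilt [ 1.5e-03 -1.0e+00 -9.0e-04] F [-0.6  0.  -0.3] T [-0.    0.06  0.05] w 0.137
[-0.0001, 0.0042, -0.0, 0.0003, 0.0001, 0.0005]
[-0.0001, 0.0042, -0.0, 0.0003, 0.0002, 0.0005]
[-0.0001, 0.0041, -0.0, 0.0003, 0.0001, 0.0005]
```

Emit:
{"name": "jog_arm", "arguments": {"increments": [[0,0.004,0,0.0003,0,0.0005,0],[0,0.004,0,0.0003,0,0.0005,0],[0,0.003,0,0.0003,0,0.0005,0],[0,0,0,0,0,0,0]]}}

```text
time: 11.65
tool_pos: [0.4859, -0.1668, 0.1504]
tcp_rot: [-1.565, -0.153, 0.154]
wrist_force: [-0.3, -0.3, 0.1]
width: 0.133
```

```bash
python3 -c "
from h import *
st();plan([.4858,-.167,.145],11.2,1)"
```

```text
11.65 [ 0.4859 -0.1668  0.1504] yaw 11.22 tilt [-6.e-04 -1.e+00  4.e-04] F [-0.3 -0.3  0.1] T [ 0.11  0.02 -0.01] w 0.133
[-0.0001, 0.0054, -0.0002, -0.0004, 0.0004, -0.0006]
```

The rim is already about 4 mm below the tub's top with no force on it, so the fit is aligned. I'll press on in small steps.

Emit:
{"name": "jog_arm", "arguments": {"increments": [[0,0.003,0,0,0,0,0],[0,0.003,0,0,0,0,0],[0,0.003,0,0,0,0,0]]}}

```text
time: 12.02
tool_pos: [0.4865, -0.1668, 0.1426]
tcp_rot: [-1.565, -0.154, 0.154]
wrist_force: [-5.5, 0.2, 17.3]
width: 0.139
```

```bash
python3 -c "
from h import *
st()"
```

```text
12.03 [ 0.4865 -0.1668  0.1426] yaw 11.23 tilt [ 3.e-04 -1.e+00  4.e-04] F [-5.5  0.2 17.3] T [0.53 1.09 0.18] w 0.139
```

Emit:
{"name": "jog_arm", "arguments": {"increments": [[-0.0006,0.003,0,0,0,0,0],[-0.0003,0.003,0,0,0,0,0]]}}

```text
time: 12.28
tool_pos: [0.4866, -0.1669, 0.1425]
tcp_rot: [-1.564, -0.155, 0.153]
wrist_force: [-8.0, 3.4, 19.0]
width: 0.134
```

```bash
python3 -c "
from h import *
st()"
```

```text
12.28 [ 0.4866 -0.1669  0.1425] yaw 11.24 tilt [ 0.0013 -1.      0.001 ] F [-8.   3.4 19. ] T [1.11 1.56 0.14] w 0.134
```

Emit:
{"name": "jog_arm", "arguments": {"increments": [[-0.0015,0.004,-0.0005,0,0,0,0],[-0.0015,0.0045,-0.0005,0,0,0,0]]}}

```text
time: 12.52
tool_pos: [0.4865, -0.1672, 0.1422]
tcp_rot: [-1.562, -0.158, 0.148]
wrist_force: [-7.0, 6.3, 25.8]
width: 0.135
```

```bash
python3 -c "
from h import *
st()"; python3 look.py 5
```

```text
12.53 [ 0.4865 -0.1672  0.1422] yaw 11.18 tilt [ 0.0067 -1.      0.0032] F [-7.   6.3 25.8] T [1.94 1.65 0.2 ] w 0.135
12.53 [ 0.4865 -0.1672  0.1422] yaw 11.18 tilt [ 0.0067 -1.      0.0032] F [-7.   6.3 25.8] T [1.94 1.65 0.2 ] w 0.135
wrist sensor_head 0.63 [254. 215.] 3852 [ 485.6 -158.6   63.9   68.6   11.5] [ 0.4809 -0.1525  0.1262]
wrist sensor_head 0.59 [250. 156.] 2398 [ 479.9 -133.7  100.2   30.7   12.1] [ 0.4783 -0.1296  0.0118]
wrist sensor_head 0.59 [250. 156.] 1020 [ 478.6 -128.3   53.2   14.5   10.9] [ 0.4777 -0.1267  0.1033]
wrist clip_cover 0.58 [253. 216.] 3164 [ 485.5 -158.2   63.9   63.7   11.6] [ 0.4826 -0.1554  0.1276]
wrist clip_cover 0.58 [253. 216.] 1354 [ 489.7 -178.2   12.7   44.8   11.1] [ 0.4884 -0.1717  0.1475]
scene sensor_head 0.68 [279. 207.] 421 [ 484.7 -168.3   97.9  102.2   12. ] [ 0.4668 -0.148   0.0122]
scene sensor_head 0.68 [279. 207.] 61 [ 473.8 -128.5   49.8   13.9   26.5] [ 0.4732 -0.1269  0.1012]
scene clip_cover 0.86 [277. 187.] 104 [ 484.7 -159.8   63.4   66.8   12.9] [ 0.4706 -0.1565  0.1264]
```

```bash
python3 - <<'E'
from h import *
a=cv2.imread("pics/wrist_5.png")[120:330,150:360]; b=cv2.imread("pics/scene_5.png")[160:230,240:320]
cv2.imwrite("pics/c5.png",np.hstack([cv2.resize(a,(400,400)),cv2.resize(b,(400,400),interpolation=cv2.INTER_CUBIC)]))
c=read_camera("wrist"); P,u,v=world(c)
g=c["img"].astype(int)[v,u]; m=(g[:,2]>100)&(g[:,0]<70)&(g[:,1]>80)&(P[:,2]>.11)&(P[:,2]<.136)&(abs(P[:,0]-.487)<.06)&(abs(P[:,1]+.168)<.07)
Q=P[m]; 
for _ in range(4):
    A=np.c_[Q[:,:2]-[.487,-.168],np.ones(len(Q))]; k=np.linalg.lstsq(A,Q[:,2],rcond=None)[0]; r=Q[:,2]-A@k; Q=Q[abs(r)<max(.0015,2*r.std())]
print(len(Q),k.round(4),r.std())
E
```

```text
4534 [-0.0498  0.2564  0.1255] 0.0005283587206836016
```

View pics/c5.png

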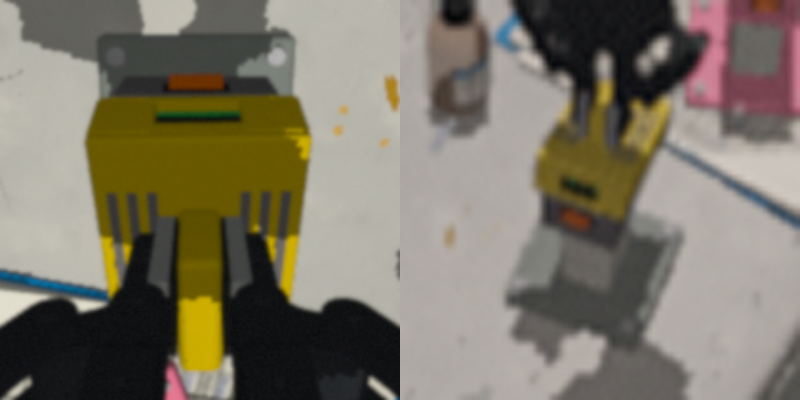

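The crop shows the cover tipped about the jaw axis, +y end about 14° high. Its +y rim sits on the tub's edge with the catch showing beyond it, so it was set down a bit too far towards -y. I'll lift off, measure, and correct the tilt and y.

Emit:
{"name": "jog_arm", "arguments": {"increments": [[0,-0.006,0,0,0,0,0],[0,-0.012,0,0,0,0,0],[0,-0.015,0,0,0,0,0],[0,-0.015,0,0,0,0,0],[0,0,0,0,0,0,0],[0,0,0,0,0,0,0]], "force": 110}}

```text
time: 13.62
tool_pos: [0.4866, -0.1679, 0.194]
tcp_rot: [-1.563, -0.16, 0.147]
wrist_force: [-0.9, 1.0, -0.9]
width: 0.137
```

```bash
cat > cov.py <<'E'
from h import *
# plane of the cover's top and its centre in the world, from the wrist camera
st(); s=readout.read_state(); T=np.array(s["tool_pos"]); Rt=R.from_rotvec(s["tcp_rot"])
c=read_camera("wrist"); cv2.imwrite("pics/cov.png",c["img"]); P,u,v=world(c)
L=Rt.inv().apply(P-T)  # tool coords
g=c["img"].astype(int)[v,u]; m=(g[:,2]>g[:,0]*2)&(g[:,1]>g[:,0]*1.7)&(g[:,2]>60)&(abs(L[:,0])<.045)&(abs(L[:,2])<.065)
a=L[m&(abs(L[:,0])>.012)&(abs(L[:,1]-.018)<.02)]; Q=a
for _ in range(6):
    A=np.c_[Q[:,[0,2]],np.ones(len(Q))]; k=np.linalg.lstsq(A,Q[:,1],rcond=None)[0]; r=Q[:,1]-A@k; Q=Q[abs(r)<max(.0015,2*r.std())]
print("top plane in tool frame: y=%.4f*x+%.4f*z+%.4f"%tuple(k),len(Q),"x-tilt deg",np.degrees(np.arctan(k[1])).round(2))
# centre: rectangle in plane coords
t=np.arctan(k[1]); ez=np.array([0,np.sin(t),np.cos(t)]); 
q=cv2.minAreaRect(np.c_[Q[:,0],Q@ez].astype(np.float32)*1000); print("rect(x,z' mm)",np.round(q[0],2),np.round(q[1],1),round(q[2],2), "z'range",(Q@ez).min().round(4),(Q@ez).max().round(4))
n=np.array([0,np.cos(t),-np.sin(t)]); 
ctop=np.array([q[0][0]/1000,0,0])+ez*q[0][1]/1000+n*(k[2]*np.cos(t)); print("top centre world",(T+Rt.apply(ctop)).round(4),"rim centre world",(T+Rt.apply(ctop+n*.026)).round(4),"up",Rt.apply(-n).round(3))
E
python3 cov.py
```

```text
13.62 [ 0.4866 -0.1679  0.194 ] yaw 11.19 tilt [ 0.0081 -1.      0.0014] F [-0.9  1.  -0.9] T [ 0.02  0.02 -0.01] w 0.137
top plane in tool frame: y=0.0008*x+-0.2381*z+0.0165 3355 x-tilt deg -13.39
rect(x,z' mm) [0.72 0.64] [63.2 67.3] 0.2 z'range -0.0331 0.0343
top centre world [ 0.4866 -0.1634  0.1785] rim centre world [ 0.4856 -0.1574  0.1533] up [ 0.037 -0.23   0.972]
```

```bash
python3 - <<'E'
s=open("cov.py").read()
s=s.replace("Q=a\n","Q=a[abs(a[:,2])<.03]\n").replace("Q=Q[abs(r)<max(.0015,2*r.std())]","Q=a[abs(a[:,1]-np.c_[a[:,[0,2]],np.ones(len(a))]@k)<.0015]")
s=s.replace("t=np.arctan(k[1]); ez","Q=L[m]; Q=Q[abs(Q[:,1]-np.c_[Q[:,[0,2]],np.ones(len(Q))]@k)<.002]\nt=np.arctan(k[1]); ez")
open("cov.py","w").write(s)
E
python3 cov.py; python3 -c "
import cv2;a=cv2.imread('pics/cov.png');cv2.imwrite('pics/cov6.png',cv2.resize(a[100:330,130:380],None,fx=2.4,fy=2.4))"
```

```text
13.68 [ 0.4867 -0.1679  0.194 ] yaw 11.19 tilt [ 0.0083 -1.      0.0013] F [ 0.4  1.1 -0.5] T [ 0.03  0.06 -0.03] w 0.133
top plane in tool frame: y=0.0019*x+-0.2375*z+0.0165 3379 x-tilt deg -13.36
rect(x,z' mm) [0.84 0.81] [63.8 67. ] 0.48 z'range -0.0326 0.0345
top centre world [ 0.4867 -0.1633  0.1786] rim centre world [ 0.4858 -0.1573  0.1534] up [ 0.037 -0.23   0.973]
```

View pics/cov6.png

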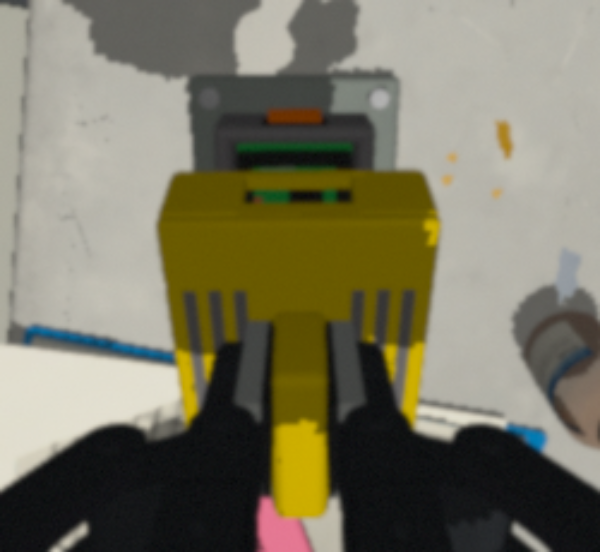

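```bash
cat >> cov.py <<'E'
h=-(L[m]-[0,k[2],0])@n; zz=L[m]@ez
for lo,hi in((-.03,-.004),(-.0025,.0025),(.004,.019),(.021,.027)):
    w=(h>lo)&(h<hi); print("h",lo,hi,w.sum(),"z' pct",np.percentile(zz[w],[0,1,5,50,95,99,100]).round(4))
E
python3 cov.py
```

```text
13.72 [ 0.4865 -0.1679  0.1938] yaw 11.19 tilt [ 0.008  -1.      0.0015] F [ 0.3 -0.6 -1.1] T [ 0.   -0.02 -0.02] w 0.13
top plane in tool frame: y=0.0013*x+-0.2397*z+0.0165 3344 x-tilt deg -13.48
rect(x,z' mm) [0.67 0.44] [63.9 67.6] 0.73 z'range -0.0338 0.0343
top centre world [ 0.4865 -0.1636  0.1783] rim centre world [ 0.4855 -0.1576  0.153 ] up [ 0.038 -0.232  0.972]
h -0.03 -0.004 1652 z' pct [0.0291 0.0296 0.0307 0.0332 0.0339 0.0341 0.0345]
h -0.0025 0.0025 5253 z' pct [-0.0338 -0.0254 -0.0115  0.0198  0.033   0.0336  0.0343]
h 0.004 0.019 428 z' pct [0.0042 0.0047 0.007  0.0092 0.0099 0.0103 0.0105]
h 0.021 0.027 1365 z' pct [-0.0396 -0.0379 -0.0351 -0.0106  0.0087  0.0095  0.0105]
```

The cover also slid 14.6 mm along the rib in the grip and is tipped 13.4°. The cleanest fix is to lay it flat on the free worktop near (0.475, 0.03) and regrip it centred, with the fingertips lower.

```bash
sed -i 's/def plan(p,yaw,n):/def plan(p,yaw,n,tilt=0.):/; s/rt=tgt(yaw)/rt=tgt(yaw)*R.from_rotvec([tilt,0,0])/' h.py; python3 -c "
from h import *
plan([.475,.035,.19],11.2,7,-.235)"
```

```text
[0.004, 0.0006, 0.0287, -0.0338, -0.0001, 0.0011]
[0.004, -0.0004, 0.0287, -0.0338, -0.0001, 0.0011]
[0.004, -0.0013, 0.0287, -0.0338, -0.0002, 0.0011]
[0.004, -0.0023, 0.0287, -0.0338, -0.0001, 0.0011]
[0.004, -0.0033, 0.0286, -0.0338, -0.0002, 0.0011]
[0.0041, -0.0043, 0.0284, -0.0339, -0.0001, 0.001]
[0.004, -0.0052, 0.0283, -0.0338, -0.0002, 0.0011]
```

Emit:
{"name": "jog_arm", "arguments": {"increments": [[0.004,-0.006,0.028,-0.034,0,0.001,0],[0.004,-0.002,0.029,-0.034,0,0.001,0],[0.004,-0.0015,0.029,-0.034,0,0.001,0],[0.004,-0.002,0.029,-0.034,0,0.001,0],[0.004,-0.003,0.0285,-0.034,0,0.001,0],[0.004,-0.004,0.0285,-0.034,0,0.001,0],[0.004,-0.005,0.028,-0.034,0,0.001,0],[0,0,0,0,0,0,0],[0,0,0,0,0,0,0]]}}

```text
time: 14.9
tool_pos: [0.4723, 0.0401, 0.1919]
tcp_rot: [-1.806, -0.17, 0.142]
wrist_force: [-0.6, 0.5, -0.3]
width: 0.135
```

```bash
python3 cov.py; python3 -c "
from h import *
plan([.475,.035,.065],11.2,4,-.235)
c=read_camera('wrist'); P,u,v=world(c); m=(P[:,2]>.008)&(P[:,2]<.05); q=P[m]; print('low obstacles near', q[(abs(q[:,0]-.475)<.08)&(abs(q[:,1]-.035)<.09)].shape)
"
```

```text
14.9 [0.4723 0.0401 0.1919] yaw 11.03 tilt [-0.0059 -0.971  -0.2391] F [-0.6  0.5 -0.3] T [ 0.15 -0.04 -0.03] w 0.135
top plane in tool frame: y=0.0008*x+-0.2408*z+0.0166 3396 x-tilt deg -13.54
rect(x,z' mm) [0.82 0.82] [63.6 67.1] 0.42 z'range -0.0325 0.0346
top centre world [0.4729 0.041  0.1757] rim centre world [0.4728 0.0408 0.1497] up [0.005 0.006 1.   ]
h -0.03 -0.004 1500 z' pct [0.0296 0.0302 0.0312 0.0333 0.0339 0.0342 0.0346]
h -0.0025 0.0025 5289 z' pct [-0.0325 -0.0256 -0.0117  0.0197  0.033   0.0336  0.0346]
h 0.004 0.019 416 z' pct [0.0045 0.0054 0.0074 0.0092 0.0099 0.0101 0.0104]
h 0.021 0.027 1373 z' pct [-0.0397 -0.0377 -0.0353 -0.0104  0.0087  0.0094  0.0103]
[0.0006, 0.0311, 0.0063, 0.0015, -0.0006, -0.0016]
[0.0006, 0.0311, 0.0062, 0.0015, -0.0006, -0.0017]
[0.0005, 0.0311, 0.0062, 0.0015, -0.0005, -0.0016]
[0.0005, 0.0312, 0.0061, 0.0016, -0.0006, -0.0017]
low obstacles near (0, 3)
```

Emit:
{"name": "jog_arm", "arguments": {"increments": [[0,0.032,0.008,0,0,0,0],[0,0.036,0.009,0,0,0,0],[0,0.032,0.008,0,0,0,0],[0,0.022,0.0055,0,0,0,0],[0,0.01,0.0025,0,0,0,0],[0,0,0,0,0,0,0]]}}

```text
time: 15.75
tool_pos: [0.4749, 0.034, 0.0548]
tcp_rot: [-1.807, -0.164, 0.128]
wrist_force: [0.1, -0.2, 0.3]
width: 0.138
```

```bash
python3 -c "
from h import *
st()"
```

```text
15.75 [0.4749 0.034  0.0548] yaw 10.34 tilt [ 2.000e-04 -9.710e-01 -2.391e-01] F [ 0.1 -0.2  0.3] T [ 0.15  0.02 -0.  ] w 0.138
```

Emit:
{"name": "jog_arm", "arguments": {"increments": [[0,0.007,0.002,0,0,0,0],[0,0.004,0.001,0,0,0,0],[0,0.002,0.0005,0,0,0,0],[0,0,0,0,0,0,1],[0,0,0,0,0,0,1],[0,0,0,0,0,0,1],[0,0,0,0,0,0,1],[0,-0.05,0,0.06,0,0,1],[0,-0.06,0,0.12,0,0,1],[0,-0.03,0,0.055,0,0,1]]}}

```text
time: 17.0
tool_pos: [0.4698, 0.0601, 0.1817]
tcp_rot: [-1.565, -0.144, 0.146]
wrist_force: [0.5, 0.2, -0.6]
width: 1.003
```

Emit:
{"name": "jog_arm", "arguments": {"increments": [[0,0,0,0,0,0,1],[0,0,0,0,0,0,1]]}}

```text
time: 17.25
tool_pos: [0.4715, 0.0594, 0.1839]
tcp_rot: [-1.566, -0.147, 0.14]
wrist_force: [-0.3, -0.5, 0.5]
width: 0.998
```

```bash
cat > cov2.py <<'E'
from h import *
st();c=read_camera('wrist');cv2.imwrite('pics/w7.png',c['img'])
for r in spotter.masks_of(c,'clip_cover')[:1]:
    P,u,v=world(c,r['mask']);print(r['p'],r['location'])
    for lo,hi in((.018,.034),(.042,.06)):
        m=(P[:,2]>lo)&(P[:,2]<hi);print(m.sum(),rect(P[m]),np.median(P[m],0).round(4))
E
python3 cov2.py
```

```text
17.25 [0.4715 0.0594 0.1839] yaw 10.48 tilt [ 4.3e-03 -1.0e+00 -5.0e-04] F [-0.3 -0.5  0.5] T [-0.    0.07  0.04] w 0.998
0.7 [255.5, 209.5]
3848 [481.   19.4  63.8  98.4   8.6] [0.4773 0.0279 0.026 ]
597 [480.7  19.5  14.7  49.9   8.6] [0.4803 0.0217 0.0496]
```

The cover is flat again at (0.481, 0.0195), yaw 8.6°. I'll regrip it centred and lower, with the tips just above the flat top.

```bash
python3 -c "
from h import *
plan([.480,.0195,.065],8.6,4)"
```

```text
[0.0003, 0.0296, -0.0103, 0.0, 0.0084, 0.0007]
[0.0004, 0.0296, -0.0103, 0.0, 0.0083, 0.0007]
[0.0004, 0.0296, -0.0102, 0.0001, 0.0084, 0.0008]
[0.0006, 0.0295, -0.0103, 0.0, 0.0083, 0.0007]
```

Emit:
{"name": "jog_arm", "arguments": {"increments": [[0,0.015,-0.012,0,0.008,0.001,1],[0,0.03,-0.012,0,0.008,0.001,1],[0,0.035,-0.01,0,0.008,0.001,1],[0,0.025,-0.006,0,0.008,0.001,1],[0,0.008,0,0,0,0,1],[0,0,0,0,0,0,1]]}}

```text
time: 18.1
tool_pos: [0.471, 0.0177, 0.0564]
tcp_rot: [-1.569, -0.107, 0.133]
wrist_force: [0.3, 0.1, 0.1]
width: 0.998
```

```bash
python3 -c "
from h import *
st();plan([.480,.0195,.0405],8.6,2)"
```

```text
18.1 [0.471  0.0177 0.0564] yaw 8.76 tilt [-1.710e-02 -9.999e-01  1.000e-04] F [0.3 0.1 0.1] T [ 0.   -0.02  0.06] w 0.998
[0.0047, 0.0079, 0.0002, -0.0, 0.0014, -0.0086]
[0.0046, 0.0078, 0.0002, -0.0, 0.0013, -0.0085]
```

Emit:
{"name": "jog_arm", "arguments": {"increments": [[0.0045,0.006,0,0,0.001,-0.0085,1],[0.0045,0.006,0,0,0.001,-0.0085,1],[0,0,0,0,0,0,1]]}}

```text
time: 18.48
tool_pos: [0.4822, 0.0195, 0.0452]
tcp_rot: [-1.568, -0.123, 0.115]
wrist_force: [-0.6, -0.4, 0.1]
width: 0.997
```

```bash
python3 -c "
from h import *
st();plan([.480,.0195,.0405],8.6,1)"
```

```text
18.48 [0.4822 0.0195 0.0452] yaw 8.69 tilt [ 4.9e-03 -1.0e+00 -6.0e-04] F [-0.6 -0.4  0.1] T [0.03 0.   0.01] w 0.997
[-0.0022, 0.0047, 0.0003, 0.0006, 0.0015, 0.0049]
```

Emit:
{"name": "jog_arm", "arguments": {"increments": [[-0.002,0.005,0.0003,0.0006,0.0015,0.005,1],[0,0,0,0,0,0,1]]}}

```text
time: 18.73
tool_pos: [0.4807, 0.0197, 0.0407]
tcp_rot: [-1.568, -0.119, 0.117]
wrist_force: [-0.3, -0.6, -0.0]
width: 1.003
```

```bash
python3 -c "
from h import *
st();plan([.480,.0195,.0405],8.6,1)"
```

```text
18.73 [0.4807 0.0197 0.0407] yaw 8.62 tilt [ 1.1e-03 -1.0e+00 -2.0e-04] F [-0.3 -0.6 -0. ] T [-0.02  0.01 -0.05] w 1.003
[-0.0008, 0.0002, -0.0001, 0.0002, 0.0003, 0.0011]
```

Emit:
{"name": "jog_arm", "arguments": {"increments": [[0,0,0,0,0,0,0],[0,0,0,0,0,0,0],[0,0,0,0,0,0,0],[0,0,0,0,0,0,0],[0,0,0,0,0,0,0],[0,0,0,0,0,0,0]], "force": 40}}

```text
time: 19.48
tool_pos: [0.4812, 0.0196, 0.0413]
tcp_rot: [-1.568, -0.12, 0.116]
wrist_force: [-0.6, -0.5, -0.7]
width: 0.152
```

Emit:
{"name": "jog_arm", "arguments": {"increments": [[0,0,0,0,0,0,0],[0,0,0,0,0,0,0],[0,-0.02,0,0,0,0,0],[0,-0.04,0,0,0,0,0],[0,-0.05,0,0,0,0,0],[0,-0.04,0,0,0,0,0],[0,0,0,0,0,0,0]], "force": 118}}

```text
time: 20.35
tool_pos: [0.4784, 0.0197, 0.1929]
tcp_rot: [-1.567, -0.115, 0.122]
wrist_force: [0.7, 0.3, -0.8]
width: 0.136
```

```bash
python3 cov.py; python3 -c "
from h import *
plan([.4865,-.1665,.2],11.2,6)"
```

```text
20.35 [0.4784 0.0197 0.1929] yaw 8.62 tilt [-4.4e-03 -1.0e+00  6.0e-04] F [ 0.7  0.3 -0.8] T [-0.03 -0.01 -0.02] w 0.136
top plane in tool frame: y=-0.0007*x+0.0011*z+0.0156 4492 x-tilt deg 0.06
rect(x,z' mm) [ 0.75 -0.32] [97.9 63.5] 89.74 z'range -0.0493 0.0486
top centre world [0.4791 0.0194 0.1773] rim centre world [0.479  0.0194 0.1513] up [0.004 0.001 1.   ]
h -0.03 -0.004 724 z' pct [0.0457 0.0459 0.0462 0.0484 0.0487 0.0488 0.0489]
h -0.0025 0.0025 6906 z' pct [-0.0493 -0.0469 -0.011   0.0313  0.0472  0.0483  0.0486]
h 0.004 0.019 323 z' pct [0.0058 0.0063 0.0067 0.0243 0.0248 0.025  0.0251]
h 0.021 0.027 2003 z' pct [-0.0252 -0.0238 -0.021   0.0044  0.0229  0.0242  0.0249]
[-0.0031, -0.0015, -0.0309, -0.0002, -0.0075, -0.0014]
[-0.0033, -0.0016, -0.0309, -0.0002, -0.0075, -0.0014]
[-0.0035, -0.0015, -0.0309, -0.0002, -0.0075, -0.0013]
[-0.0038, -0.0016, -0.0308, -0.0003, -0.0075, -0.0014]
[-0.004, -0.0015, -0.0308, -0.0002, -0.0076, -0.0013]
[-0.0042, -0.0016, -0.0308, -0.0003, -0.0075, -0.0014]
```

Held level and centred this time: tilt 0.06°, offset (0.75, -0.3) mm. Going over the head.

Emit:
{"name": "jog_arm", "arguments": {"increments": [[-0.003,-0.0015,-0.031,0,-0.0075,-0.0014,0],[-0.003,-0.0015,-0.031,0,-0.0075,-0.0014,0],[-0.0035,-0.0015,-0.031,0,-0.0075,-0.0014,0],[-0.004,-0.0015,-0.031,0,-0.0075,-0.0014,0],[-0.004,-0.0015,-0.031,0,-0.0075,-0.0014,0],[-0.004,-0.0015,-0.025,0,-0.0075,-0.0014,0],[0,0,0,0,0,0,0],[0,0,0,0,0,0,0]]}}

```text
time: 21.4
tool_pos: [0.4746, -0.1626, 0.1803]
tcp_rot: [-1.551, -0.132, 0.178]
wrist_force: [-0.0, 0.7, 0.3]
width: 0.139
```

```bash
python3 -c "
from h import *
st();plan([.4856,-.168,.165],11.2,4)"
```

```text
21.4 [ 0.4746 -0.1626  0.1803] yaw 11.36 tilt [-0.0274 -0.9995  0.0169] F [-0.   0.7  0.3] T [-0.   -0.02  0.01] w 0.139
[0.0025, 0.0037, -0.0019, -0.0042, 0.0006, -0.0069]
[0.0025, 0.0038, -0.0019, -0.0042, 0.0006, -0.0068]
[0.0025, 0.0038, -0.0019, -0.0042, 0.0006, -0.0069]
[0.0025, 0.0037, -0.0019, -0.0043, 0.0007, -0.0068]
```

Emit:
{"name": "jog_arm", "arguments": {"increments": [[0.0025,0.002,-0.002,-0.0042,0.0006,-0.007,0],[0.0025,0.003,-0.002,-0.0042,0.0006,-0.007,0],[0.0025,0.003,-0.002,-0.0042,0.0006,-0.007,0],[0.0025,0.003,-0.002,-0.0042,0.0006,-0.007,0],[0,0,0,0,0,0,0]]}}

```text
time: 22.02
tool_pos: [0.486, -0.1659, 0.167]
tcp_rot: [-1.565, -0.157, 0.155]
wrist_force: [-0.1, 0.9, -0.5]
width: 0.137
```

```bash
python3 -c "
from h import *
st();plan([.4856,-.168,.155],11.2,2)"
```

```text
22.02 [ 0.486  -0.1659  0.167 ] yaw 11.38 tilt [ 1.1e-03 -1.0e+00  6.0e-04] F [-0.1  0.9 -0.5] T [-0.01 -0.05  0.02] w 0.137
[-0.0004, 0.006, -0.001, -0.0003, 0.0015, 0.0005]
[-0.0004, 0.006, -0.001, -0.0003, 0.0016, 0.0006]
```

Emit:
{"name": "jog_arm", "arguments": {"increments": [[-0.0004,0.005,-0.001,-0.0003,0.0015,0.0005,0],[-0.0004,0.004,-0.001,-0.0003,0.0015,0.0005,0],[0,0,0,0,0,0,0],[0,0,0,0,0,0,0]]}}

```text
time: 22.52
tool_pos: [0.4856, -0.1683, 0.1575]
tcp_rot: [-1.566, -0.153, 0.153]
wrist_force: [0.1, 0.3, -0.9]
width: 0.137
```

```bash
python3 -c "
from h import *
st();plan([.4856,-.168,.148],11.2,2)"; python3 cov.py | sed -n 2,4p
```

```text
22.52 [ 0.4856 -0.1683  0.1575] yaw 11.18 tilt [ 0.e+00 -1.e+00 -2.e-04] F [ 0.1  0.3 -0.9] T [-0.04  0.01 -0.06] w 0.137
[0.0, 0.0047, 0.0002, 0.0001, -0.0002, 0.0]
[0.0001, 0.0048, 0.0001, 0.0001, -0.0002, 0.0]
top plane in tool frame: y=-0.0004*x+0.0012*z+0.0156 4465 x-tilt deg 0.07
rect(x,z' mm) [ 0.64 -0.28] [63.4 98. ] 0.24 z'range -0.0493 0.0487
top centre world [ 0.4863 -0.1685  0.1418] rim centre world [ 0.4863 -0.1685  0.1158] up [-0.     0.001  1.   ]
```

Emit:
{"name": "jog_arm", "arguments": {"increments": [[0,0.004,0,0,0,0,0],[0,0.004,0,0,0,0,0],[0,0.003,0,0,0,0,0],[0,0,0,0,0,0,0]]}}

```text
time: 23.08
tool_pos: [0.4855, -0.1682, 0.1457]
tcp_rot: [-1.565, -0.153, 0.153]
wrist_force: [0.4, -0.2, -0.8]
width: 0.14
```

```bash
python3 cov.py | sed -n 1,4p
```

```text
23.07 [ 0.4855 -0.1682  0.1457] yaw 11.18 tilt [ 1.e-04 -1.e+00 -1.e-04] F [ 0.4 -0.2 -0.8] T [-0.02 -0.01 -0.01] w 0.14
top plane in tool frame: y=-0.0008*x+0.0015*z+0.0156 4473 x-tilt deg 0.09
rect(x,z' mm) [ 0.83 -0.26] [97.9 63.2] 89.56 z'range -0.0493 0.0486
top centre world [ 0.4864 -0.1684  0.1301] rim centre world [ 0.4864 -0.1684  0.1041] up [-0.     0.002  1.   ]
```

Emit:
{"name": "jog_arm", "arguments": {"increments": [[0,0.003,0,0,0,0,0],[0,0.003,0,0,0,0,0]]}}

```text
time: 23.38
tool_pos: [0.4867, -0.1685, 0.1412]
tcp_rot: [-1.566, -0.155, 0.151]
wrist_force: [-2.0, 1.4, 9.1]
width: 0.137
```

```bash
python3 cov.py | sed -n 1,4p
```

```text
23.38 [ 0.4867 -0.1685  0.1412] yaw 11.17 tilt [ 0.0023 -1.     -0.0011] F [-2.   1.4  9.1] T [0.29 0.36 0.01] w 0.137
top plane in tool frame: y=-0.0004*x+-0.0014*z+0.0156 4484 x-tilt deg -0.08
rect(x,z' mm) [ 0.81 -0.27] [98.  63.2] 89.76 z'range -0.0493 0.0488
top centre world [ 0.4876 -0.1686  0.1256] rim centre world [ 0.4876 -0.1686  0.0996] up [-0.002 -0.001  1.   ]
```

Emit:
{"name": "jog_arm", "arguments": {"increments": [[-0.0006,0.003,0,0,0,0,0],[-0.0003,0.003,0,0,0,0,0]]}}

```text
time: 23.68
tool_pos: [0.4873, -0.1688, 0.1385]
tcp_rot: [-1.567, -0.157, 0.149]
wrist_force: [-4.0, 1.1, 7.3]
width: 0.14
```

```bash
python3 cov.py | sed -n 1,4p
```

```text
23.68 [ 0.4873 -0.1688  0.1385] yaw 11.17 tilt [ 0.005  -1.     -0.0019] F [-4.   1.1  7.3] T [ 0.43  0.81 -0.01] w 0.14
top plane in tool frame: y=0.0002*x+-0.0029*z+0.0156 4476 x-tilt deg -0.17
rect(x,z' mm) [ 0.63 -0.19] [97.8 63.3] 89.98 z'range -0.0491 0.0487
top centre world [ 0.488  -0.1689  0.1229] rim centre world [ 0.4881 -0.1688  0.0969] up [-0.005 -0.002  1.   ]
```

Emit:
{"name": "jog_arm", "arguments": {"increments": [[-0.0015,0.003,0.0005,0,0,0.005,0],[-0.001,0.003,0,0,0,0.003,0]]}}

```text
time: 23.98
tool_pos: [0.4856, -0.1687, 0.1323]
tcp_rot: [-1.568, -0.152, 0.153]
wrist_force: [0.0, -0.5, 0.8]
width: 0.142
```

```bash
python3 cov.py | sed -n 1,4p
```

```text
23.98 [ 0.4856 -0.1687  0.1323] yaw 11.16 tilt [-9.0e-04 -1.0e+00 -2.6e-03] F [ 0.  -0.5  0.8] T [ 0.1  -0.16 -0.05] w 0.142
top plane in tool frame: y=-0.0016*x+-0.0001*z+0.0156 4495 x-tilt deg -0.01
rect(x,z' mm) [ 0.75 -0.48] [98.2 63.1] 89.8 z'range -0.0496 0.0486
top centre world [ 0.4864 -0.1691  0.1167] rim centre world [ 0.4864 -0.1692  0.0907] up [0.    0.003 1.   ]
```

The force dropped to about 0 with the cover level, so the rim is past the catches. I'll keep pressing onto the seal.

Emit:
{"name": "jog_arm", "arguments": {"increments": [[0,0.003,0,0.002,0,0,0],[0,0.003,0,0,0,0,0],[-0.0005,0.0035,0,0,0,0,0],[-0.0005,0.0035,0,0,0,0,0]]}}

```text
time: 24.52
tool_pos: [0.4859, -0.1689, 0.1295]
tcp_rot: [-1.565, -0.152, 0.153]
wrist_force: [-7.4, 5.2, 24.3]
width: 0.137
```

```bash
python3 cov.py | sed -n 1,4p
```

```text
24.52 [ 0.4859 -0.1689  0.1295] yaw 11.14 tilt [-5.e-04 -1.e+00  6.e-04] F [-7.4  5.2 24.3] T [ 0.84  1.42 -0.02] w 0.137
top plane in tool frame: y=-0.0024*x+0.0015*z+0.0156 4471 x-tilt deg 0.09
rect(x,z' mm) [ 0.81 -0.15] [97.6 63.4] 89.78 z'range -0.049 0.0487
top centre world [ 0.4867 -0.1689  0.1139] rim centre world [ 0.4867 -0.1689  0.0879] up [0.    0.001 1.   ]
```

Emit:
{"name": "jog_arm", "arguments": {"increments": [[-0.001,0.004,-0.0005,0,0,0,0],[-0.001,0.004,-0.0005,0,0,0,0]]}}

```text
time: 24.82
tool_pos: [0.4859, -0.169, 0.1295]
tcp_rot: [-1.562, -0.154, 0.15]
wrist_force: [-8.0, 8.2, 26.9]
width: 0.132
```

```bash
python3 cov.py | sed -n 1,4p; python3 - <<'E'
from h import *
c=read_camera("scene"); a=cv2.imread("pics/cov.png")[120:330,150:360]; b=c["img"][160:230,240:320]
cv2.imwrite("pics/c8.png",np.hstack([cv2.resize(a,(400,400)),cv2.resize(b,(400,400),interpolation=cv2.INTER_CUBIC)]))
for _ in range(8): read_camera("scene")
st()
E
```

```text
24.82 [ 0.4859 -0.169   0.1295] yaw 11.12 tilt [ 0.0026 -1.      0.0028] F [-8.   8.2 26.9] T [1.21 1.47 0.04] w 0.132
top plane in tool frame: y=0.0009*x+0.0032*z+0.0156 4498 x-tilt deg 0.18
rect(x,z' mm) [ 0.56 -0.11] [63.4 97.8] 0.01 z'range -0.049 0.0488
top centre world [ 0.4865 -0.169   0.1139] rim centre world [ 0.4865 -0.1689  0.0879] up [-0.003 -0.     1.   ]
25.32 [ 0.4859 -0.169   0.1295] yaw 11.12 tilt [ 0.0026 -1.      0.0026] F [-8.1  8.6 26.2] T [1.18 1.45 0.04] w 0.139
```

View pics/c8.png

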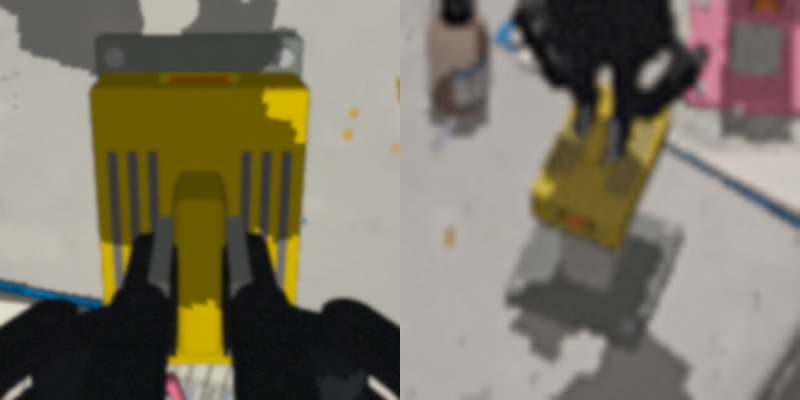

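The cover sits level and fully down, with the orange catch showing in its +y window at (200,80) on the left half and (575,218) on the right. The push holds steady at 26 N, so I'm handing it in.

```bash
python3 -c "
from h import *
print(bot.finish_job()); st()"
```

```text
the job is handed in; nothing more can be done
None
the job is handed in; nothing more can be done
```

The yellow cover is on the grey sensor head, fully down, with the fingers still gripping its rib and pushing down with about 26 N. I handed the job in at about 25 s.

- **First try failed:** the cover tipped 13° and slid about 15 mm in the grip while I pressed, with its +y rim caught on the tub edge. I lifted it off and laid it flat on free worktop. I then regripped it centred and lower, and the second press went on straight.
- **Last checks:** the push dropped from about 9 N to about 1 N as the rim passed the catches. The cover then stopped about 3 mm above the tub's top, which is the hard stop with the seal squeezed, and it is level to within 0.2°. The push held steady over the last 0.5 s before hand-in.
- **Catches:** the orange catch shows in the +y window. The -y catch could not be seen; I judge it snapped from the cover's level seat and depth.
- **Side force:** about 8 N each in x and y remained on the tool at the end.
- **Other things:** I did not measure the bystanders again at the end. The arm kept clear of them, and I saw no contact.

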